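# Wind the music box and hold it up for its carton

## Robot

A 6-joint arm with a two-finger parallel gripper is mounted at the origin on the work surface. World frame = base frame: x ahead of the robot, y to its left, z up, the work surface at z = 0. Lengths are in mm, angles in rad, forces in N, time in s.
With the tool pointing down it reaches from about 350 to 975 mm from the base axis. Payload 7.1 kg.
Tool frame: the origin (TCP) lies at the very end of the fingers, on their centre line; the grasp point (between the pads) lies 19 mm behind it (ctrl.grasp_offset is the distance from the TCP to the grasp point, in mm); z points along the fingers, y is the line along which they close (so a half turn about z gives the same grasp; the last joint's range is limited). The gripper opens to 88 mm and grips with 3 to 60 N. Pads are 20 mm wide; open, the fingers measure 115 mm over their backs; the gripper's body (75 mm by 178 mm) begins 61 mm behind the grasp point.
Start: joints at [1.13, 0.423, 1.63, -0, 1.089, -0.019], TCP at [255.845, 570.218, 222.675] pointing down, gripper open.
Joint ranges: [-3, 3], [-0.9, 2.11], [0.09, 2.58], [-1.31, 4.45], [0.11, 2.69], [-2.54, 2.54]. Speed limits (rad/s): [2.39, 2.39, 3.01, 3.14, 3.14, 3.14].

## Interface

Orientations are given as a rotation vector (axis times angle).
In Python, from workcell import ctrl, viewer, ticket, models gives the robot as it stands.
- The arm moves only by the tool play_rows, never from a script. Its arguments are lists of equal length, an entry for each row: "dp": the shift along the world's x, y, z in mm, a list of three; "yaw": the turn about the world's z in degrees. In form: {"dp": [[tx, ty, tz], ...], "yaw": [yaw, ...]}. A call has 1 to 8 rows; each row shifts and turns the commanded pose from where the row before left it; what a row does not reach is not made up. A row lasts 1/12 s, in which the tool goes at most 41.7 mm and 7.16 degrees, less where a joint would pass 70% of its speed; a pose out of reach is approached as far as the arm can. A call is refused whole if a number of a shift passes 41.7 or a number of a turn 7.16, either way. A call with a gripper value outside its range is refused whole. "gripper" is the closure, from 0 (fully open) to 1 (shut), set as the call begins (left out, the last holds). The fingers move at their own pace and stop on an object; the grip force is fixed at half the most. Time passes only in rows, so rows that do not move let the fingers close. It gives the time, the measured TCP pose, the force, the opening and the grip force at its end, in the units of the state.
- ctrl.get_obs(): the state, without advancing time (a new reading comes with each control period).
- viewer.get_image(name): name is "side" or "top"; returns a dict with "pixels" (420x560x3 uint8, red, green, blue), "range_z" (420x560 float32, mm along the optical axis (not along the pixel's ray), 0 where there is no reading), "fx", "fy", "cx", "cy" (pixels), "T" (4x4, takes a point from camera to world coordinates). Camera axes: x right, y up, looking along -z (the intrinsics and any distortion apply to the point x, -y, -z); pixel columns grow to the right and rows downward; lengths in mm; the calibration is good to about 2 mm. A picture is of the moment at which its call begins.
- ticket.close_job(): hands the job in; it is judged then, once.
Trained networks look in a picture, given as the dict that the camera call returned (one of the last four; its "shot" number tells which), for a name from the list of things; names that differ only in an ending like _2 or _b are one class to them, and where a whole thing is asked for, a point or a joint stands for the part that bears it (a point fixed in the world has none). Each returns a list of dicts, best first, with "conf" (0 to 1); they miss things now and then, are a little off and sometimes report something else, mostly with a low value. They report only what shows in the picture. A call takes as long as a camera call.
- models.look_for(picture, name): "bbox" ([centre column, centre row, width, height] in pixels, round what is visible of it).
- models.landmark_of(picture, name): "location" ([column, row] in pixels: a listed point, or the origin of a listed thing).
The state is a dict: "t": time; "qpos": joint angles; "qvel": joint speeds; "joint_torque": joint torques, N m; "ee_pos": TCP position; "orientation": TCP orientation; "ft_force": force on the tool from outside, world axes, zero at the start; "moment": the same for the moment, N m; "width": finger opening in mm; "grasp_force": force on a finger pad.
Only numpy, scipy, OpenCV 4.12 (cv2) and the standard library are available. Lean on these libraries where they do the work, as an engineer would, in place of code of your own. Each camera call takes 0.05 s, during which the arm holds its last target. There are 200 camera calls.

## Task

The laser-cut music box is ready for packing, lid down in its white acrylic nest. Wind the key on its base clockwise, in as many part-turns as it takes, until it comes up against its stop; then grip the box by its wooden walls, not by the key, lift it straight out of the nest and hold it up level and still, its underside at least 10 cm above the bench, so that I can slip the carton over it from below. Finish while still holding it there, and leave the other things on the bench where they are.

Things in the scene. Friction and masses are not known exactly. Their poses are not given: they have to be found in the camera images.
- box_centre (a point): Centre (half-way up) of the hexagonal plywood music box: 58 mm across flats, 67 mm across corners, 60 mm tall, about 0.25 kg, loose, lid down. Its z axis is up; its x axis points squarely out of one of its six flat walls (the others at every 60 degrees). It has about 1.5 mm of play all round in the nest, so it may twist some degrees while it is wound.
- music_box: The same music box; origin in the middle of its underside (the lid), 30 mm below box_centre, same axes. Its dark base, now on top, carries the winding key in the middle and three rubber feet 2.5 mm high near alternate corners, 26.5 mm from the middle.
- key_wings (a point): Centre of the winding key's flat upright butterfly grip of pale plywood, on the box's vertical axis, 46 mm above box_centre: 30 mm wide along its own x axis, 8 mm thick along its own y axis, 16 mm high (8 to 24 mm above the box's top). Pinch it across its thickness from above and turn it about its vertical axis.
- spring (a joint): Angle through which the key has been wound, rad: 0 run down, 4.7 fully wound (hard stop). It grows as the key is turned clockwise seen from above. Turning takes about 0.04 N m at first, 0.06 N m near the stop; the key stays where it is left, so it can be let go and taken again. It turns back if it is forced back.
- winding_key: The winding key as a whole; origin on its axis at the box's top, its axes as those of key_wings.
- nest: White acrylic nest fixed to the bench, its position and yaw vary: plate 130 x 130 x 4 mm with a hexagonal ring of walls 12 mm thick and 12 mm high on it (ring's top 16 mm above the bench, 85 mm across its outer flats), inside which the box stands on the plate. Origin in the middle of the plate's underside, on the bench.
- carton: Bystander: open-topped cardboard carton, 78 x 78 x 75 mm; origin in the middle of its underside. Leave it where it is.
- contactor: Bystander: grey and white switchgear block, 74 x 45 x 79 mm high; origin in the middle of its underside. Leave it where it is.
- caliper: Bystander: steel dial caliper lying flat, 235 mm long along its own x axis, 12 mm high; origin at the middle of its beam. Leave it where it is.
- screwdriver: Bystander: black-handled screwdriver, 190 mm long, lying along its own x axis. Leave it where it is.

How it is judged (in metres and radians):
On the way, in this order (a step that is already met when the one before it is completed fails the run):
1. the key is wound up to its stop while the box stands in its nest (value of joint spring above 4.5 rad and z of music_box in the frame of nest below 0.012 m and horizontal distance between music_box and nest below 0.006 m), for 0.2 s.
2. the box is held up level by its walls, underside at least 10 cm above the bench (height (world z) of music_box above 0.1 m and angle between box_centre's own z axis and vertical below 0.1 rad and contact force between the fingers and music_box above 1 N and contact force between the fingers and winding_key below 0.3 N), for 0.3 s.
At the end, for the whole second after the job is handed in: The box is still gripped by its walls (not by the key) with its underside at least 10 cm above the bench, within 6 degrees of level, at rest (under 20 mm/s and 0.15 rad/s) and carried by the fingers alone; the key is still wound (over 4.4 rad of 4.7) (all of step 2 and linear speed of music_box below 0.02 m/s and angular speed of music_box below 0.15 rad/s and value of joint spring above 4.4 rad and contact force between music_box and nest below 0.1 N and contact force between music_box and carton below 0.1 N and contact force between music_box and contactor below 0.1 N); the arm keeps its last pose, push and grip.
It fails at once if the box is tipped by more than 17 degrees (angle between box_centre's own z axis and vertical above 0.3 rad).
It fails at once if the box is lifted by its key (height (world z) of music_box above 0.03 m and contact force between the fingers and winding_key above 1 N).
It fails at once if another thing on the bench is moved by more than 3 cm (distance of any of carton, contactor, caliper, screwdriver from where it was at the start of the episode above 0.03 m).
It also fails if it takes over 72 s, if anything falls off the work surface, if the arm or the gripper's body presses on something with over 40 N, if the wrist force passes 120 N, or if a joint passes its speed limit or range.

## Working session

There is one attempt and no reset: what is moved stays moved. The work goes in short steps, Python scripts to look and compute and a tool call to move; the robot and the scene stay as the last step left them, time stands still between calls to the robot, and variables do not carry over. Pictures are saved under pics/ and viewed, at most 10 in all, crops included, and the job is handed in when it is done.

Besides the shell and the picture viewer there is one more tool, called as name(argument=value, ...), one argument or row to a line, values as JSON. play_rows: Moves the arm, as the interface text tells. Its arguments: {"type":"object","properties":{"dp":{"type":"array"},"yaw":{"type":"array"},"gripper":{"type":"number"}},"required":["dp","yaw"]}

```bash
mkdir -p pics
cat > h.py <<'E'
import numpy as np, cv2
from workcell import ctrl, viewer, ticket, models
def px2w(im,u,v,d=None,z=None):
    x=(u-im["cx"])/im["fx"]; y=(v-im["cy"])/im["fy"]
    T=np.array(im["T"]); r=np.array([x,-y,-1.0])
    if d is None:
        w=T[:3,:3]@r; d=(z-T[2,3])/w[2]
    return T[:3,:3]@(r*d)+T[:3,3]
def cloud(im):
    v,u=np.mgrid[0:420,0:560]; D=im["range_z"]
    P=np.stack([(u-im["cx"])/im["fx"]*D,-(v-im["cy"])/im["fy"]*D,-D],-1)
    T=np.array(im["T"]); return P@T[:3,:3].T+T[:3,3]
E
python3 - <<'E'
from h import *
o=ctrl.get_obs(); print(o)
for n in("top","side"):
    im=viewer.get_image(n); print(n,[k for k in im],im["fx"],im["cx"],im["cy"],np.array(im["T"]).round(2).tolist())
    cv2.imwrite(f"pics/{n}1.png",im["pixels"][:,:,::-1])
    C=cloud(im)
    for t in("music_box","box_centre","key_wings","winding_key","nest","carton","contactor","caliper","screwdriver"):
        for f in (models.landmark_of,):
            r=f(im,t)
            for q in r[:1]:
                u,v=q["location"]; 
                print(t,[round(u),round(v)],round(q["conf"],2),C[min(419,int(v)),min(559,int(u))].round(0))
E
```

```text
{'t': 0.0, 'qpos': array([ 1.12997853e+00,  4.23803820e-01,  1.63068173e+00, -1.36030607e-05,
        1.08858358e+00, -1.89904427e-02]), 'qvel': array([ 3.72465812e-04, -6.35755504e-04,  8.16736306e-04,  1.41129559e-03,
       -1.27169946e-03, -3.38402004e-05]), 'joint_torque': array([ 4.02162977e-04, -5.44599652e+01, -2.73681450e+01,  6.44532521e-02,
        2.25605158e-02, -6.91394939e-05]), 'ee_pos': array([255.63406824, 569.7312602 , 221.92805421]), 'orientation': array([-6.57625302e-01, -3.07165883e+00,  2.26230102e-03]), 'ft_force': array([-0.67408995, -0.57359842,  0.10622087]), 'moment': array([-0.04508232, -0.00323898, -0.02319484]), 'grasp_force': 0.0, 'width': 87.85194861048402}
top ['pixels', 'range_z', 'fx', 'fy', 'cx', 'cy', 'T', 'shot'] 464.2931187668551 277.4879685227256 214.72382017659103 [[0.01, 0.98, -0.17, 402.04], [-1.0, 0.01, -0.0, -6.77], [-0.0, 0.17, 0.98, 1219.59], [0.0, 0.0, 0.0, 1.0]]
music_box [231, 260] 0.85 [492. 112.  66.]
box_centre [228, 260] 0.93 [492. 122.  62.]
key_wings [228, 255] 0.5 [499. 120.  88.]
winding_key [232, 256] 0.38 [501. 111.  76.]
nest [230, 256] 0.7 [499. 115.  66.]
carton [142, 246] 0.87 [528. 354.   1.]
contactor [410, 242] 0.61 [ 541. -334.   56.]
caliper [210, 168] 0.7 [742. 183.   4.]
screwdriver [351, 171] 0.61 [ 739. -199.    0.]
side ['pixels', 'range_z', 'fx', 'fy', 'cx', 'cy', 'T', 'shot'] 457.9775755713262 282.15879632509433 213.5542024189348 [[0.97, 0.2, -0.17, 406.19], [-0.26, 0.7, -0.67, -777.96], [-0.02, 0.69, 0.72, 928.73], [0.0, 0.0, 0.0, 1.0]]
music_box [237, 211] 0.65 [493.  90.  42.]
key_wings [241, 193] 0.53 [514. 131.  63.]
winding_key [236, 197] 0.51 [497. 114.  68.]
nest [237, 213] 0.67 [494.  86.  38.]
carton [227, 160] 0.8 [509. 316.  37.]
contactor [302, 362] 0.75 [ 535. -380.   64.]
caliper [317, 183] 0.63 [750. 169.   5.]
screwdriver [364, 281] 0.87 [ 747. -203.   14.]
```

Run:
```python
from h import *
a=cv2.imread("pics/top1.png"); b=cv2.imread("pics/side1.png")
A=cv2.resize(a[210:310,180:280],(400,400),interpolation=cv2.INTER_CUBIC);B=cv2.resize(b[160:260,187:287],(400,400),interpolation=cv2.INTER_CUBIC)
cv2.imwrite("pics/crop1.png",np.hstack([A,B]))
for n in("top","side"):
    im=viewer.get_image(n);C=cloud(im)
    P=C.reshape(-1,3);I=im["pixels"].reshape(-1,3)
    m=(np.hypot(P[:,0]-500,P[:,1]-115)<55)
    for lo,hi in((74,100),(58,70),(10,22)):
        Q=P[m&(P[:,2]>lo)&(P[:,2]<hi)]
        if len(Q)<5: continue
        r=cv2.minAreaRect(Q[:,:2].astype(np.float32)); print(n,lo,len(Q),Q.mean(0).round(1),r,np.median(Q[:,2]).round(1),Q[:,2].max())
```

```text
top 74 49 [502.6 117.9  86.8] ((502.9927062988281, 117.82583618164062), (7.8304219245910645, 30.065515518188477), 7.076263427734375) 88.0 93.74600786082965
top 58 425 [502.9 117.5  64.5] ((502.9995422363281, 118.03182220458984), (57.756534576416016, 64.38140869140625), 56.66695022583008) 64.4 69.95324960381413
top 10 413 [499.1 114.6  16.2] ((503.041748046875, 117.78610229492188), (88.38568115234375, 98.02053833007812), 53.03836441040039) 16.3 21.3470996920571
side 74 40 [502.  112.   84.9] ((501.537109375, 116.15902709960938), (8.736346244812012, 36.07233810424805), 7.506419658660889) 85.8 91.32996121448184
side 58 273 [502.  111.6  63.7] ((502.3272399902344, 113.94633483886719), (63.07945251464844, 57.417484283447266), 88.12004089355469) 63.9 68.41819946794578
side 10 297 [500.2  98.6  15.8] ((501.8893127441406, 106.55706787109375), (78.21488952636719, 86.80013275146484), 87.32051086425781) 15.6 21.562655983694867
```

View pics/crop1.png

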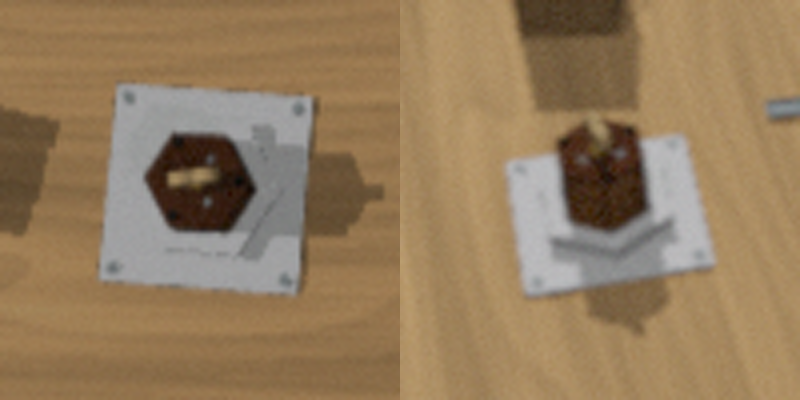

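View pics/top1.png

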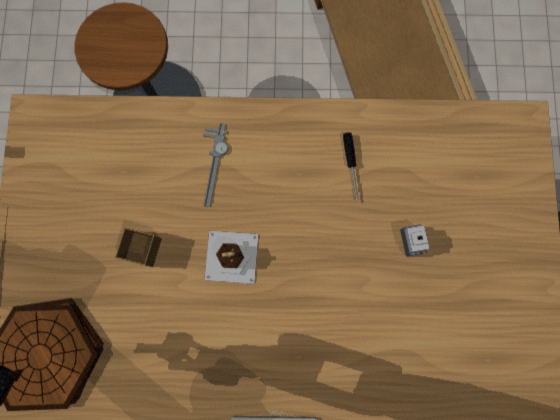

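The top crop shows the key (about 193,178) near the middle of the hexagon, with the box corners pointing left and right. The full view shows clear bench around the nest, with the carton to the left at about (140,247). The key is at (503,118) with its thickness at 7° yaw, and its top is at z = 88. The box flats are at -3.5° + 60k.

play_rows(
  dp=[
    [15.5,-28.2,0],
    [15.5,-28.2,0],
    [15.5,-28.2,0],
    [15.5,-28.2,0],
    [15.5,-28.2,0],
    [15.5,-28.2,0],
    [15.5,-28.2,0],
    [15.5,-28.2,0],
  ],
  yaw=[-3.7,-3.7,-3.7,-3.7,-3.7,-3.7,-3.7,-3.7],
  gripper=0.6,
)

```text
t: 1.77
ee_pos: [380.4, 343.3, 222.9]
orientation: [1.425, 2.8, 0.001]
ft_force: [1.4, -0.3, -0.3]
width: 38.2
grasp_force: 0.0
```

play_rows(
  dp=[
    [15.5,-28.2,0],
    [15.5,-28.2,0],
    [15.5,-28.2,0],
    [15.5,-28.2,0],
    [15.5,-28.2,0],
    [15.5,-28.2,0],
    [15.5,-28.2,0],
    [0,0,0],
  ],
  yaw=[-3.7,-3.7,-3.7,-3.7,-3.7,-3.7,-3.7,0],
)

```text
t: 2.43
ee_pos: [490.7, 143.6, 223.0]
orientation: [2.019, 2.404, 0.001]
ft_force: [0.9, -0.4, 0.2]
width: 35.1
grasp_force: 0.0
```

```bash
cat >> h.py <<'E'
from scipy.spatial.transform import Rotation as R
def st():
    o=ctrl.get_obs(); y=R.from_rotvec(o["orientation"]).as_matrix()[:,1]
    print("t",round(o["t"],2),"p",o["ee_pos"].round(1),"yaw",np.degrees(np.arctan2(y[1],y[0])).round(1),"q6",np.degrees(o["qpos"][5]).round(1),"w",round(o["width"],1),"gf",round(o["grasp_force"],1),"F",o["ft_force"].round(1),"M",o["moment"].round(3))
E
python3 -c "
from h import *
st()"
```

```text
t 2.43 p [490.7 143.6 223. ] yaw 9.9 q6 5.1 w 35.1 gf 0.0 F [ 0.9 -0.4  0.2] M [-0.075  0.034 -0.018]
```

play_rows(
  dp=[
    [6,-12.8,0],
    [6.3,-12.8,0],
    [0,0,-40],
    [0,0,-40],
    [0,0,-20],
    [0,0,0],
  ],
  yaw=[-3,0,0,0,0,0],
)

```text
t: 2.93
ee_pos: [497.3, 121.3, 118.7]
orientation: [-2.071, -2.356, 0.01]
ft_force: [-0.8, -0.2, 0.8]
width: 35.3
grasp_force: 0.0
```

```bash
python3 -c "
from h import *
st()
T=viewer.get_image('top');S=viewer.get_image('side')
a=cv2.resize(T['pixels'][210:310,180:280],(400,400));b=cv2.resize(S['pixels'][140:240,187:287],(400,400))
cv2.imwrite('pics/c2.png',np.hstack([a,b])[:,:,::-1])
st()"
```

```text
t 2.93 p [497.3 121.3 118.7] yaw 7.4 q6 5.0 w 35.3 gf 0.0 F [-0.8 -0.2  0.8] M [0.002 0.039 0.057]
t 3.03 p [500.4 122.  122.7] yaw 7.4 q6 5.0 w 34.9 gf 0.0 F [0.5 0.3 0.4] M [-0.004  0.097  0.013]
```

View pics/c2.png

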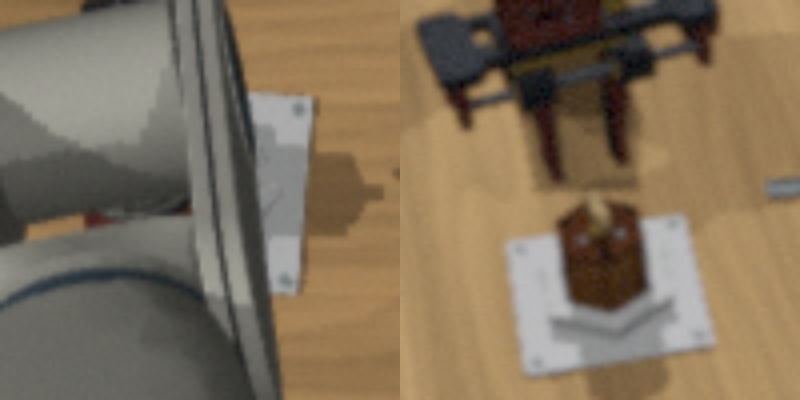

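play_rows(
  dp=[
    [0,0,0],
    [0,0,0],
    [0,0,0],
    [0,0,0],
  ],
  yaw=[0,0,0,0],
)

```text
t: 3.37
ee_pos: [501.4, 121.9, 123.9]
orientation: [2.074, 2.358, 0.003]
ft_force: [0.0, -0.7, -0.2]
width: 35.2
grasp_force: 0.0
```

```bash
python3 -c "
from h import *
st()
S=viewer.get_image('side');st()
C=cloud(S); P=C.reshape(-1,3)
m=(np.hypot(P[:,0]-503,P[:,1]-118)<60)&(P[:,2]>100)&(P[:,2]<160)
for q in P[m&(P[:,2]<142)].round(0)[:80]: print(*q,end=' | ')
"
```

```text
t 3.37 p [501.4 121.9 123.9] yaw 7.3 q6 5.0 w 35.2 gf 0.0 F [ 0.  -0.7 -0.2] M [-0.046  0.076  0.015]
t 3.42 p [501.2 121.8 123.7] yaw 7.3 q6 5.0 w 35.3 gf 0.0 F [-0.7 -0.6  0.6] M [-0.079  0.082 -0.012]
518.0 131.0 141.0 | 518.0 133.0 136.0 | 519.0 122.0 141.0 | 519.0 123.0 137.0 | 519.0 126.0 131.0 | 520.0 115.0 140.0 | 523.0 114.0 141.0 | 527.0 112.0 141.0 | 474.0 123.0 141.0 | 519.0 130.0 124.0 | 520.0 116.0 136.0 | 522.0 110.0 141.0 | 525.0 112.0 138.0 | 527.0 113.0 137.0 | 474.0 129.0 133.0 | 519.0 114.0 134.0 | 522.0 114.0 134.0 | 524.0 112.0 135.0 | 527.0 113.0 133.0 | 476.0 115.0 141.0 | 520.0 120.0 125.0 | 522.0 112.0 132.0 | 524.0 112.0 131.0 | 526.0 110.0 132.0 | 529.0 112.0 130.0 | 475.0 119.0 134.0 | 485.0 110.0 140.0 | 521.0 111.0 129.0 | 524.0 114.0 126.0 | 526.0 110.0 129.0 | 529.0 112.0 126.0 | 475.0 119.0 130.0 | 477.0 108.0 140.0 | 479.0 106.0 141.0 | 482.0 108.0 139.0 | 485.0 109.0 137.0 | 521.0 112.0 125.0 | 477.0 116.0 129.0 | 479.0 109.0 135.0 | 481.0 105.0 138.0 | 484.0 107.0 135.0 | 476.0 113.0 129.0 | 478.0 106.0 135.0 | 481.0 106.0 134.0 | 484.0 107.0 132.0 | 478.0 109.0 128.0 | 481.0 106.0 130.0 | 483.0 106.0 129.0 | 478.0 107.0 126.0 | 480.0 107.0 126.0 | 483.0 106.0 126.0 |
```

play_rows(
  dp=[
    [1.3,-3.5,-20],
    [0,0,-20],
    [0,0,-12],
    [0,0,0],
    [0,0,0],
    [0,0,0],
    [0,0,0],
    [0,0,0],
  ],
  yaw=[0,0,0,0,0,0,0,0],
)

```text
t: 4.08
ee_pos: [502.6, 118.3, 71.6]
orientation: [2.074, 2.358, 0.002]
ft_force: [0.4, -0.1, -0.2]
width: 35.3
grasp_force: 0.0
```

```bash
python3 -c "
from h import *
st()
S=viewer.get_image('side')
cv2.imwrite('pics/c3.png',cv2.resize(S['pixels'][150:240,187:307],(800,600),interpolation=cv2.INTER_CUBIC)[:,:,::-1])
"
```

```text
t 4.08 p [502.6 118.3  71.6] yaw 7.3 q6 4.6 w 35.3 gf 0.0 F [ 0.4 -0.1 -0.2] M [-0.045  0.039 -0.035]
```

View pics/c3.png

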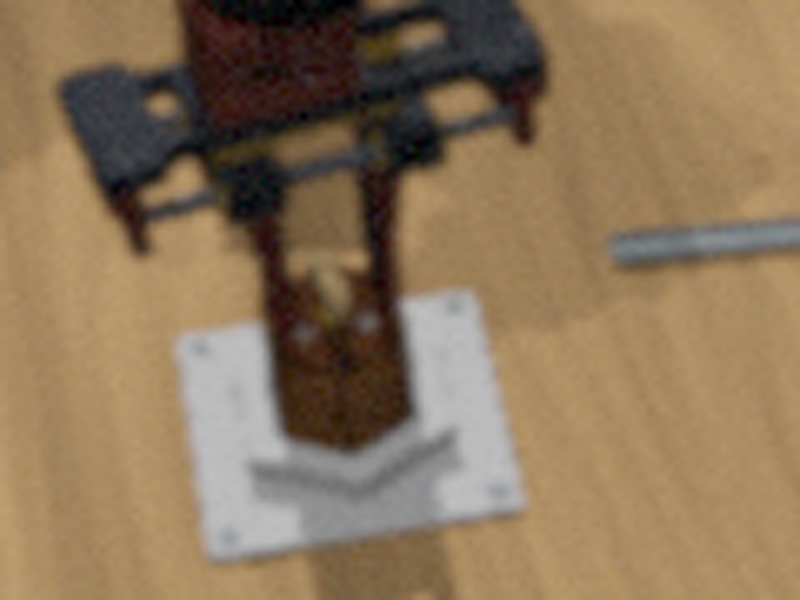

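The picture shows the fingers (about 270 and 385, row 300) straddling the key (330,290), centred on it. I'm closing now.

play_rows(
  dp=[
    [0,0,-1.5],
    [0,0,0],
    [0,0,0],
    [0,0,0],
    [0,0,0],
    [0,0,0],
    [0,0,0],
    [0,0,0],
  ],
  yaw=[0,0,0,0,0,0,0,0],
  gripper=1,
)

```text
t: 4.8
ee_pos: [501.9, 118.1, 69.2]
orientation: [-2.075, -2.359, 0.0]
ft_force: [0.6, -0.5, -0.4]
width: 7.7
grasp_force: 30.0
```

```bash
python3 -c "
from h import *
st()
"
```

```text
t 4.8 p [501.9 118.1  69.2] yaw 7.3 q6 4.6 w 7.7 gf 30.0 F [ 0.6 -0.5 -0.4] M [-0.086  0.081  0.049]
```

play_rows(
  dp=[
    [0,0,0],
    [0,0,0],
    [0,0,0],
    [0,0,0],
    [0,0,0],
    [0,0,0],
    [0,0,0],
    [0,0,0],
  ],
  yaw=[-4.5,-4.5,-4.5,-4.5,-4.5,-4.5,-4.5,-4.5],
)

```text
t: 5.47
ee_pos: [501.9, 118.1, 69.2]
orientation: [-2.705, -1.597, 0.0]
ft_force: [-1.3, 0.2, 1.1]
width: 7.5
grasp_force: 30.0
```

```bash
python3 -c "
from h import *
st()
"
```

```text
t 5.47 p [501.9 118.1  69.2] yaw -28.9 q6 40.8 w 7.5 gf 30.0 F [-1.3  0.2  1.1] M [-0.085  0.113  0.045]
```

play_rows(
  dp=[
    [0,0,0],
    [0,0,0],
    [0,0,0],
    [0,0,0],
    [0,0,0],
    [0,0,0],
    [0,0,0],
    [0,0,0],
  ],
  yaw=[-4.5,-4.5,-4.5,-4.5,-4.5,-4.5,-4.5,-4.5],
)

```text
t: 6.13
ee_pos: [501.9, 118.2, 69.2]
orientation: [-3.066, -0.683, 0.0]
ft_force: [-0.8, 0.3, 0.9]
width: 7.7
grasp_force: 30.0
```

play_rows(
  dp=[
    [0,0,0],
    [0,0,0],
    [0,0,0],
    [0,0,0],
    [0,0,0],
    [0,0,0],
    [0,0,0],
    [0,0,0],
  ],
  yaw=[-4.5,-4.5,-4.5,-4.5,-4.5,-4.5,-4.5,-4.5],
)

```text
t: 6.8
ee_pos: [501.9, 118.3, 69.2]
orientation: [-3.127, 0.298, 0.0]
ft_force: [-0.1, 1.5, 0.0]
width: 8.0
grasp_force: 30.0
```

play_rows(
  dp=[
    [0,0,0],
    [0,0,0],
    [0,0,0],
    [0,0,0],
    [0,0,0],
    [0,0,0],
    [0,0,0],
    [0,0,0],
  ],
  yaw=[-4.5,-4.5,-4.5,-4.5,-4.5,0,0,0],
)

```text
t: 7.47
ee_pos: [501.9, 118.2, 69.2]
orientation: [-3.012, 0.893, 0.0]
ft_force: [-1.2, 2.0, 0.9]
width: 8.0
grasp_force: 30.0
```

```bash
python3 -c "
from h import *
st()
S=viewer.get_image('side')
cv2.imwrite('pics/c4.png',cv2.resize(S['pixels'][150:240,187:307],(800,600),interpolation=cv2.INTER_CUBIC)[:,:,::-1])
"
```

```text
t 7.47 p [501.9 118.2  69.2] yaw -123.0 q6 135.0 w 8.0 gf 30.0 F [-1.2  2.   0.9] M [ 0.306  0.253 -0.056]
```

View pics/c4.png

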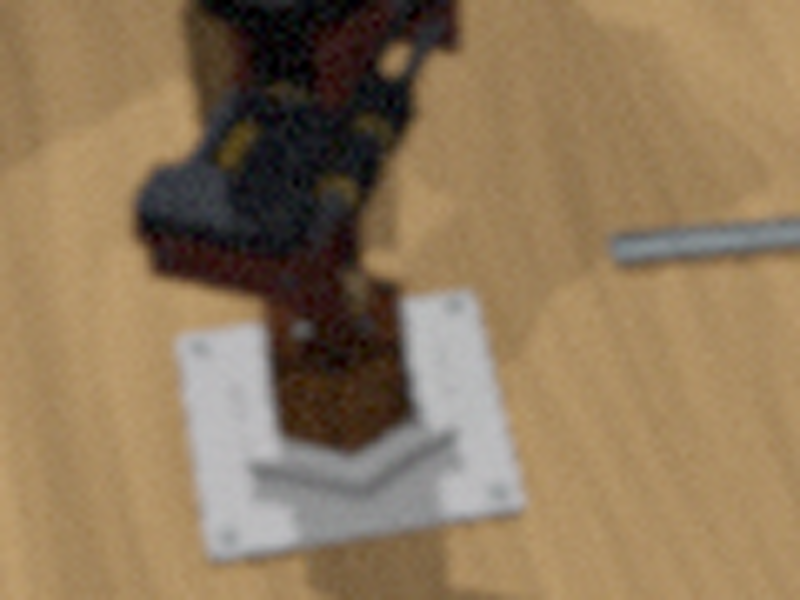

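The picture shows the box seated in the nest and the key's wing (355,290) turned with the fingers. I'm letting go and rotating back half a turn.

play_rows(
  dp=[
    [0,0,0],
    [0,0,0],
    [0,0,0],
    [0,0,0],
    [0,0,0],
    [0,0,0],
    [0,0,0],
    [0,0,0],
  ],
  yaw=[0,0,0,0,0,0,0,0],
  gripper=0.4,
)

```text
t: 8.18
ee_pos: [502.0, 118.1, 69.2]
orientation: [3.011, -0.897, 0.0]
ft_force: [-0.7, -0.1, -0.5]
width: 52.3
grasp_force: 0.0
```

play_rows(
  dp=[
    [0,0,0],
    [0,0,0],
    [0,0,0],
    [0,0,0],
    [0,0,0],
    [0,0,0],
    [0,0,0],
    [0,0,0],
  ],
  yaw=[7,7,7,7,7,7,7,7],
)

```text
t: 8.85
ee_pos: [502.0, 118.1, 69.2]
orientation: [3.077, 0.631, 0.0]
ft_force: [-0.4, -0.1, -0.0]
width: 52.5
grasp_force: 0.0
```

play_rows(
  dp=[
    [0,0,0],
    [0,0,0],
    [0,0,0],
    [0,0,0],
    [0,0,0],
    [0,0,0],
    [0,0,0],
    [0,0,0],
  ],
  yaw=[7,7,7,7,7,7,7,7],
)

```text
t: 9.52
ee_pos: [501.9, 118.1, 69.2]
orientation: [2.421, 2.002, -0.0]
ft_force: [-0.3, -0.6, -0.4]
width: 52.8
grasp_force: 0.0
```

play_rows(
  dp=[
    [0,0,0],
    [0,0,0],
    [0,0,0],
    [0,0,0],
    [0,0,0],
    [0,0,0],
    [0,0,0],
    [0,0,0],
  ],
  yaw=[7,7,7,7,7,7,7,7],
)

```text
t: 10.18
ee_pos: [502.0, 118.1, 69.2]
orientation: [1.198, 2.904, 0.0]
ft_force: [-0.7, -0.3, -0.1]
width: 52.5
grasp_force: 0.0
```

play_rows(
  dp=[
    [0,0,0],
    [0,0,0],
    [0,0,0],
    [0,0,0],
    [0,0,0],
  ],
  yaw=[7,5,0,0,0],
)

```text
t: 10.6
ee_pos: [501.9, 118.1, 69.2]
orientation: [-0.901, -3.01, -0.0]
ft_force: [1.0, -0.1, -0.5]
width: 52.6
grasp_force: 0.0
```

```bash
python3 -c "
from h import *
st()
S=viewer.get_image('side');C=cloud(S);P=C.reshape(-1,3);c=S['pixels'].reshape(-1,3).astype(int)
m=(np.hypot(P[:,0]-503,P[:,1]-116)<22)&(P[:,2]>72)&(P[:,2]<93)&(c[:,0]>95)
print(m.sum()); Q=P[m]; print(np.c_[Q,c[m]].round(0).tolist())
if m.sum()>5: print(cv2.minAreaRect(Q[:,:2].astype(np.float32)))
cv2.imwrite('pics/c5.png',cv2.resize(S['pixels'][150:240,187:307],(800,600),interpolation=cv2.INTER_CUBIC)[:,:,::-1])
"
```

```text
t 10.6 p [501.9 118.1  69.2] yaw 56.7 q6 -44.8 w 52.6 gf 0.0 F [ 1.  -0.1 -0.5] M [-0.022  0.005  0.005]
20
[[500.0, 116.0, 91.0, 121.0, 100.0, 72.0], [503.0, 120.0, 87.0, 133.0, 108.0, 74.0], [505.0, 118.0, 87.0, 126.0, 104.0, 71.0], [508.0, 116.0, 89.0, 111.0, 89.0, 65.0], [510.0, 113.0, 91.0, 98.0, 80.0, 58.0], [502.0, 117.0, 86.0, 139.0, 121.0, 91.0], [505.0, 115.0, 87.0, 142.0, 119.0, 89.0], [507.0, 115.0, 87.0, 127.0, 110.0, 79.0], [510.0, 115.0, 86.0, 112.0, 93.0, 67.0], [513.0, 116.0, 84.0, 101.0, 79.0, 57.0], [515.0, 113.0, 86.0, 96.0, 73.0, 48.0], [501.0, 110.0, 88.0, 117.0, 98.0, 70.0], [504.0, 114.0, 84.0, 120.0, 102.0, 69.0], [507.0, 111.0, 86.0, 114.0, 97.0, 67.0], [509.0, 109.0, 88.0, 107.0, 91.0, 66.0], [511.0, 104.0, 91.0, 101.0, 83.0, 65.0], [515.0, 112.0, 83.0, 97.0, 78.0, 55.0], [511.0, 107.0, 86.0, 97.0, 81.0, 57.0], [503.0, 112.0, 72.0, 109.0, 89.0, 44.0], [505.0, 109.0, 74.0, 111.0, 85.0, 50.0]]
((507.3009338378906, 113.03654479980469), (10.869213104248047, 15.549915313720703), 58.49542236328125)
```

View pics/c5.png

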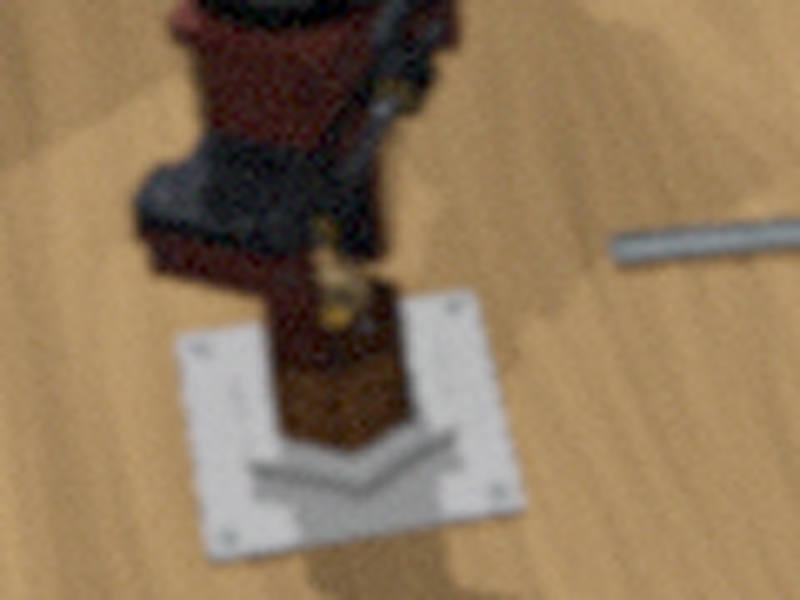

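The pale key (about 340,275) still lies across the finger line. I'm gripping it again and winding.

play_rows(
  dp=[
    [0,0,0],
    [0,0,0],
    [0,0,0],
    [0,0,0],
    [0,0,0],
    [0,0,0],
    [0,0,0],
    [0,0,0],
  ],
  yaw=[0,0,0,0,0,0,0,0],
  gripper=1,
)

```text
t: 11.32
ee_pos: [502.0, 118.2, 69.2]
orientation: [0.897, 3.011, 0.0]
ft_force: [0.5, 0.8, -0.8]
width: 7.4
grasp_force: 30.0
```

play_rows(
  dp=[
    [0,0,0],
    [0,0,0],
    [0,0,0],
    [0,0,0],
    [0,0,0],
    [0,0,0],
    [0,0,0],
    [0,0,0],
  ],
  yaw=[0,-4.5,-4.5,-4.5,-4.5,-4.5,-4.5,-4.5],
)

```text
t: 11.98
ee_pos: [502.0, 118.2, 69.2]
orientation: [1.685, 2.651, 0.0]
ft_force: [1.2, 0.2, -0.5]
width: 7.6
grasp_force: 30.0
```

play_rows(
  dp=[
    [0,0,0],
    [0,0,0],
    [0,0,0],
    [0,0,0],
    [0,0,0],
    [0,0,0],
    [0,0,0],
    [0,0,0],
  ],
  yaw=[-4.5,-4.5,-4.5,-4.5,-4.5,-4.5,-4.5,-4.5],
)

```text
t: 12.65
ee_pos: [502.0, 118.2, 69.2]
orientation: [2.422, 2.001, 0.0]
ft_force: [1.3, 1.5, -0.1]
width: 8.0
grasp_force: 30.2
```

play_rows(
  dp=[
    [0,0,0],
    [0,0,0],
    [0,0,0],
    [0,0,0],
    [0,0,0],
    [0,0,0],
    [0,0,0],
    [0,0,0],
  ],
  yaw=[-4.5,-4.5,-4.5,-4.5,-4.5,-4.5,-4.5,-4.5],
)

```text
t: 13.32
ee_pos: [501.9, 117.8, 69.4]
orientation: [2.918, 1.16, -0.001]
ft_force: [1.6, 13.9, 1.1]
width: 20.0
grasp_force: 47.1
```

play_rows(
  dp=[
    [0,0,0],
    [0,0,0],
    [0,0,0],
    [0,0,0],
    [0,0,0],
    [0,0,0],
    [0,0,0],
    [0,0,0],
  ],
  yaw=[-3,-3,-3,-3,-3,-3,-3,0],
)

```text
t: 13.98
ee_pos: [505.7, 119.7, 70.1]
orientation: [-3.082, -0.605, -0.012]
ft_force: [7.3, 5.9, -1.6]
width: 26.4
grasp_force: 29.9
```

```bash
python3 -c "
from h import *
st(); viewer.get_image('side'); st(); viewer.get_image('side'); st()
"
```

```text
t 13.98 p [505.7 119.7  70.1] yaw -67.8 q6 79.7 w 26.4 gf 29.9 F [ 7.3  5.9 -1.6] M [ 1.3   -1.084  0.255]
t 14.03 p [505.6 119.6  70.1] yaw -67.7 q6 79.6 w 26.2 gf 29.7 F [ 5.9  7.1 -1.3] M [ 1.279 -1.056  0.118]
t 14.08 p [505.6 119.6  70.2] yaw -67.7 q6 79.6 w 26.0 gf 29.7 F [ 6.4  5.2 -1.7] M [ 1.265 -1.014  0.102]
```

The key stopped turning at roughly yaw -20 to -30 and the fingers skewed on it. I'll let go and look.

play_rows(
  dp=[
    [0,0,0],
    [0,0,0],
    [0,0,0],
    [0,0,0],
    [0,0,0],
    [0,0,0],
    [0,0,0],
    [0,0,0],
  ],
  yaw=[0,0,0,0,0,0,0,0],
  gripper=0.3,
)

```text
t: 14.75
ee_pos: [501.8, 118.1, 69.1]
orientation: [-3.082, -0.608, 0.0]
ft_force: [0.9, -0.3, -0.9]
width: 61.3
grasp_force: 0.0
```

play_rows(
  dp=[
    [0,0,25],
    [0,0,40],
    [0,0,40],
    [0,0,30],
    [0,0,0],
    [0,0,0],
  ],
  yaw=[0,0,0,0,0,0],
)

```text
t: 15.25
ee_pos: [503.1, 118.3, 206.0]
orientation: [-3.082, -0.608, -0.007]
ft_force: [-0.6, 0.3, -0.8]
width: 61.4
grasp_force: 0.0
```

```bash
python3 -c "
from h import *
st()
S=viewer.get_image('side');C=cloud(S);P=C.reshape(-1,3);c=S['pixels'].reshape(-1,3).astype(int)
m=(np.hypot(P[:,0]-503,P[:,1]-116)<24)&(P[:,2]>74)&(P[:,2]<95)
print(m.sum()); Q=P[m]; print(cv2.minAreaRect(Q[:,:2].astype(np.float32)),Q.mean(0))
m=(np.hypot(P[:,0]-503,P[:,1]-116)<50)&(P[:,2]>58)&(P[:,2]<70); Q=P[m]
print(Q.mean(0),Q[:,2].std(),np.linalg.lstsq(np.c_[Q[:,:2],np.ones(len(Q))],Q[:,2],rcond=None)[0],cv2.minAreaRect(Q[:,:2].astype(np.float32)))
cv2.imwrite('pics/c6.png',cv2.resize(S['pixels'][170:230,207:287],(800,600),interpolation=cv2.INTER_CUBIC)[:,:,::-1])
"
```

```text
t 15.25 p [503.1 118.3 206. ] yaw -67.7 q6 79.6 w 61.4 gf 0.0 F [-0.6  0.3 -0.8] M [-0.019  0.166 -0.056]
33
((500.6479187011719, 114.0257568359375), (31.179887771606445, 7.667538166046143), 80.58122253417969) [500.45154443 110.88002359  86.50653828]
[500.53292838 111.1412707   64.33998377] 2.1725294181485912 [2.07206147e-02 3.35501800e-02 5.02398242e+01] ((500.75445556640625, 112.83670043945312), (65.5368423461914, 57.399452209472656), 79.53730773925781)
```

View pics/c6.png

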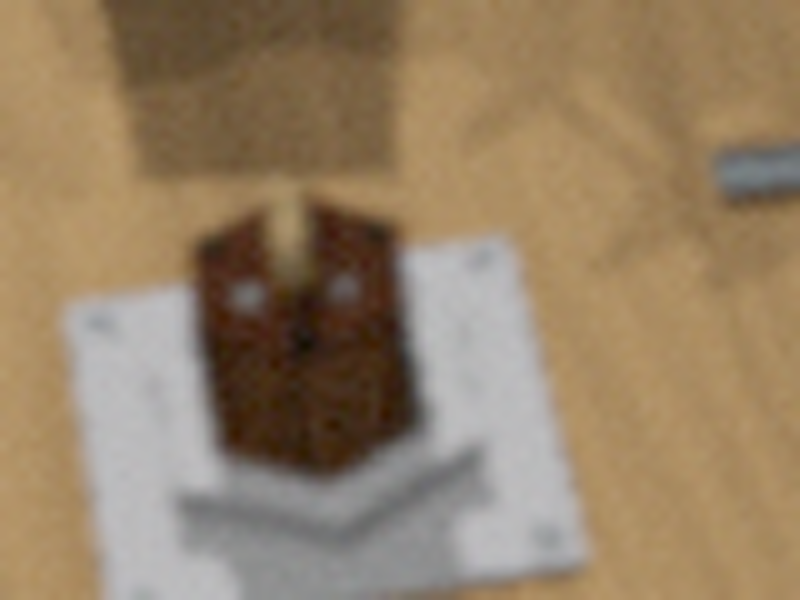

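The picture shows the box seated, with the key (288,235) now lying along the box's near/far corner line (normal at about -10°). I'll grip it again and test for the stop gently.

play_rows(
  dp=[
    [-0.6,-0.6,-25],
    [0,0,-25],
    [0,0,-15],
    [0,0,0],
    [0,0,0],
    [0,0,0],
    [0,0,0],
    [0,0,0],
  ],
  yaw=[7.1,7.1,7.1,7.1,7.1,7.1,7.1,7.1],
  gripper=0.5,
)

```text
t: 15.97
ee_pos: [499.7, 117.2, 136.9]
orientation: [-2.414, -2.007, 0.006]
ft_force: [0.6, 0.1, 0.9]
width: 44.1
grasp_force: 0.0
```

play_rows(
  dp=[
    [0,0,-25],
    [0,0,-25],
    [0,0,-15],
    [0,0,0],
    [0,0,0],
    [0,0,0],
    [0,0,0],
  ],
  yaw=[1,0,0,0,0,0,0],
)

```text
t: 16.55
ee_pos: [501.7, 117.6, 74.7]
orientation: [2.404, 2.022, 0.001]
ft_force: [1.1, 0.2, 0.9]
width: 43.7
grasp_force: 0.0
```

```bash
python3 -c "
from h import *
st()"
```

```text
t 16.55 p [501.7 117.6  74.7] yaw -9.9 q6 21.7 w 43.7 gf 0.0 F [1.1 0.2 0.9] M [-0.066  0.063  0.014]
```

play_rows(
  dp=[
    [0,-0.2,-4.5],
    [0,0,0],
    [0,0,0],
    [0,0,0],
    [0,0,0],
    [0,0,0],
    [0,0,0],
    [0,0,0],
  ],
  yaw=[0,0,0,0,0,0,0,0],
  gripper=1,
)

```text
t: 17.22
ee_pos: [501.5, 117.4, 69.8]
orientation: [2.403, 2.023, 0.0]
ft_force: [0.0, 0.7, 1.3]
width: 7.9
grasp_force: 30.0
```

```bash
python3 -c "
from h import *
st(); viewer.get_image('side'); st()"
```

```text
t 17.22 p [501.5 117.4  69.8] yaw -9.8 q6 21.7 w 7.9 gf 30.0 F [0.  0.7 1.3] M [-0.006  0.051  0.336]
t 17.27 p [501.5 117.4  69.8] yaw -9.8 q6 21.7 w 7.9 gf 30.0 F [-0.2  0.5  1.9] M [0.025 0.003 0.286]
```

play_rows(
  dp=[
    [0,0,0],
    [0,0,0],
    [0,0,0],
    [0,0,0],
  ],
  yaw=[-2,-2,0,0],
)

```text
t: 17.6
ee_pos: [501.6, 117.4, 69.8]
orientation: [2.471, 1.939, 0.001]
ft_force: [-0.2, 1.2, 1.4]
width: 8.3
grasp_force: 31.0
```

```bash
python3 -c "
from h import *
st(); viewer.get_image('side'); st()"
```

```text
t 17.6 p [501.6 117.4  69.8] yaw -13.8 q6 25.6 w 8.3 gf 31.0 F [-0.2  1.2  1.4] M [ 0.008 -0.023  0.606]
t 17.65 p [501.6 117.4  69.8] yaw -13.8 q6 25.6 w 8.4 gf 31.0 F [-0.4  1.1  2. ] M [0.059 0.025 0.57 ]
```

play_rows(
  dp=[
    [0,0,0],
    [0,0,0],
    [0,0,0],
    [0,0,0],
  ],
  yaw=[-2,-2,0,0],
)

```text
t: 17.98
ee_pos: [501.5, 117.4, 69.8]
orientation: [2.537, 1.852, 0.0]
ft_force: [0.6, 2.5, 1.8]
width: 9.6
grasp_force: 33.8
```

```bash
python3 -c "
from h import *
st(); viewer.get_image('side'); st()"
```

```text
t 17.98 p [501.5 117.4  69.8] yaw -17.7 q6 29.6 w 9.6 gf 33.8 F [0.6 2.5 1.8] M [ 0.088 -0.002  0.783]
t 18.03 p [501.6 117.4  69.8] yaw -17.8 q6 29.6 w 8.9 gf 33.8 F [1.1 1.2 2. ] M [0.099 0.001 0.791]
```

The moment reaches 0.8 N m at -18°, and it was already 0.3 N m at -10°, so the key is hard against its stop. I'll relax most of the twist, let go, rise and find the box for the wall grip.

play_rows(
  dp=[
    [0,0,0],
    [0,0,0],
    [0,0,0],
    [0,0,0],
  ],
  yaw=[2,2,2,0],
)

```text
t: 18.37
ee_pos: [501.6, 117.4, 69.8]
orientation: [2.437, 1.982, 0.001]
ft_force: [-0.0, 1.3, 2.2]
width: 8.0
grasp_force: 30.2
```

play_rows(
  dp=[
    [0,0,0],
    [0,0,0],
    [0,0,0],
    [0,0,0],
    [0,0,0],
    [0,0,0],
    [0,0,0],
    [0,0,0],
  ],
  yaw=[0,0,0,0,0,0,0,0],
  gripper=0.4,
)

```text
t: 19.03
ee_pos: [501.3, 117.3, 69.6]
orientation: [-2.439, -1.98, 0.0]
ft_force: [-0.4, -0.4, 0.5]
width: 52.3
grasp_force: 0.0
```

play_rows(
  dp=[
    [0,0,25],
    [0,0,25],
    [0,0,40],
    [0,0,20],
    [0,0,0],
    [0,0,0],
    [0,0,0],
    [0,0,0],
  ],
  yaw=[0,0,0,0,0,0,0,0],
  gripper=0,
)

```text
t: 19.7
ee_pos: [500.3, 117.1, 178.3]
orientation: [-2.438, -1.979, 0.004]
ft_force: [0.0, -0.2, -0.1]
width: 88.1
grasp_force: 0.0
```

```bash
python3 -c "
from h import *
st()
S=viewer.get_image('side');C=cloud(S);P=C.reshape(-1,3)
m=(np.hypot(P[:,0]-503,P[:,1]-116)<24)&(P[:,2]>74)&(P[:,2]<95)
Q=P[m]; print(m.sum(),cv2.minAreaRect(Q[:,:2].astype(np.float32)),Q.mean(0))
m=(np.hypot(P[:,0]-503,P[:,1]-116)<50)&(P[:,2]>60)&(P[:,2]<69); Q=P[m]
print(cv2.minAreaRect(Q[:,:2].astype(np.float32)))
# fit hexagon to base's top: minimise outside/inside support
h=cv2.convexHull(Q[:,:2].astype(np.float32))[:,0]
from scipy.optimize import minimize
def c(p):
    a=np.radians(p[2]+60*np.arange(6)); s=((h-p[:2])@np.array([np.cos(a),np.sin(a)])).max(1)
    return np.abs(s-29).sum()
best=min((minimize(c,[502,116,a],method='Nelder-Mead') for a in range(-30,30,6)),key=lambda r:r.fun);print(best.x,best.fun,len(h))
"
```

```text
t 19.7 p [500.3 117.1 178.3] yaw -11.9 q6 23.7 w 88.1 gf 0.0 F [ 0.  -0.2 -0.1] M [-0.026  0.057 -0.028]
30 ((501.2486267089844, 110.73480224609375), (30.975059509277344, 6.141237258911133), 77.7840576171875) [501.03215205 110.34734705  86.77866589]
((501.5401611328125, 114.92866516113281), (67.08552551269531, 57.6097412109375), 80.13680267333984)
[501.52197763 115.43949597 -11.65429234] 15.966492082591301 18
```

play_rows(
  dp=[
    [0.2,0.2,-25],
    [0,0,-25],
    [0,0,-25],
    [0,0,-20],
    [0,0,-15],
    [0,0,0],
    [0,0,0],
    [0,0,0],
  ],
  yaw=[2.2,0,0,0,0,0,0,0],
)

```text
t: 20.42
ee_pos: [501.7, 117.5, 69.8]
orientation: [-2.401, -2.026, 0.0]
ft_force: [-0.3, 0.4, 0.4]
width: 88.1
grasp_force: 0.0
```

play_rows(
  dp=[
    [0,0,-15],
    [0,0,-15],
    [0,0,-10],
    [0,0,0],
    [0,0,0],
    [0,0,0],
    [0,0,0],
    [0,0,0],
  ],
  yaw=[0,0,0,0,0,0,0,0],
)

```text
t: 21.08
ee_pos: [502.1, 117.6, 30.4]
orientation: [2.4, 2.026, 0.002]
ft_force: [-0.1, 0.0, 0.2]
width: 88.0
grasp_force: 0.0
```

```bash
python3 -c "
from h import *
st()
S=viewer.get_image('side')
cv2.imwrite('pics/c7.png',cv2.resize(S['pixels'][150:240,187:307],(800,600),interpolation=cv2.INTER_CUBIC)[:,:,::-1])
"
```

```text
t 21.08 p [502.1 117.6  30.4] yaw -9.7 q6 21.5 w 88.0 gf 0.0 F [-0.1  0.   0.2] M [-0.052  0.016  0.032]
```

View pics/c7.png

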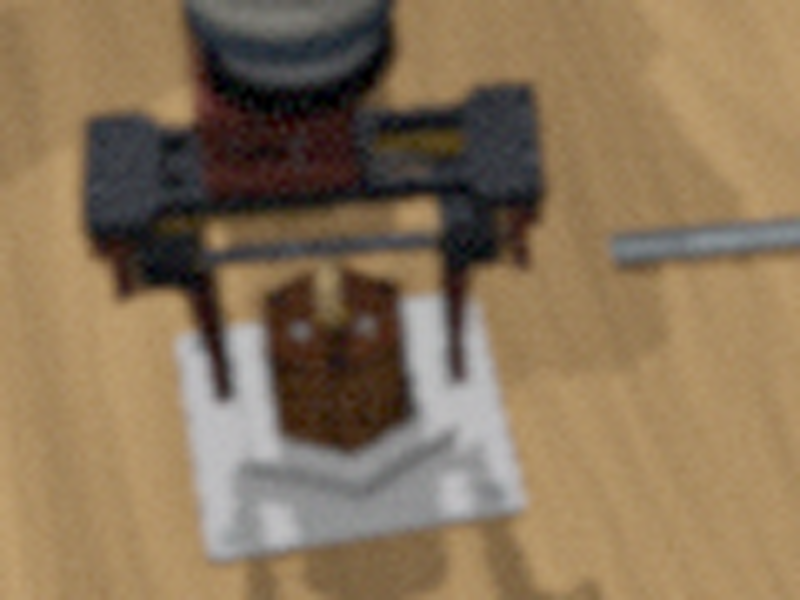

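The fingers (tips about 225,395 and 457,378) straddle the box evenly, and the key (330,290) is clear below the gripper. I'm lowering slightly and closing.

play_rows(
  dp=[
    [-0.3,0,-5],
    [0,0,0],
    [0,0,0],
    [0,0,0],
    [0,0,0],
    [0,0,0],
    [0,0,0],
    [0,0,0],
  ],
  yaw=[0,0,0,0,0,0,0,0],
  gripper=1,
)

```text
t: 21.8
ee_pos: [501.6, 117.5, 24.7]
orientation: [2.4, 2.026, 0.001]
ft_force: [2.4, 0.1, -1.6]
width: 57.9
grasp_force: 30.0
```

```bash
python3 -c "
from h import *
st()"
```

```text
t 21.8 p [501.6 117.5  24.7] yaw -9.7 q6 21.5 w 57.9 gf 30.0 F [ 2.4  0.1 -1.6] M [-0.152 -0.248  0.129]
```

play_rows(
  dp=[
    [0,0,0],
    [0,0,0],
    [0,0,3],
    [0,0,4],
    [0,0,5],
    [0,0,5],
    [0,0,5],
    [0,0,5],
  ],
  yaw=[2,2,0,0,0,0,0,0],
)

```text
t: 22.47
ee_pos: [501.1, 117.5, 52.3]
orientation: [-2.329, -2.108, 0.0]
ft_force: [-0.7, -0.8, -2.4]
width: 57.9
grasp_force: 30.0
```

play_rows(
  dp=[
    [0,0,8],
    [0,0,12],
    [0,0,15],
    [0,0,20],
    [0,0,20],
    [0,0,15],
    [0,0,8],
    [0,0,4],
  ],
  yaw=[0,0,0,0,0,0,0,0],
)

```text
t: 23.13
ee_pos: [501.8, 117.6, 155.3]
orientation: [2.328, 2.108, 0.003]
ft_force: [0.4, 0.4, -2.7]
width: 57.9
grasp_force: 30.0
```

play_rows(
  dp=[
    [0,0,0],
    [0,0,0],
    [0,0,0],
    [0,0,0],
    [0,0,0],
    [0,0,0],
    [0,0,0],
    [0,0,0],
  ],
  yaw=[0,0,0,0,0,0,0,0],
)

```text
t: 23.8
ee_pos: [501.2, 117.5, 153.5]
orientation: [-2.328, -2.109, 0.0]
ft_force: [-0.2, 0.6, -2.1]
width: 58.2
grasp_force: 30.0
```

```bash
python3 -c "
from h import *
st()
S=viewer.get_image('side')
cv2.imwrite('pics/c8.png',cv2.resize(S['pixels'][120:240,167:327],(800,600),interpolation=cv2.INTER_CUBIC)[:,:,::-1])
st()"
```

```text
t 23.8 p [501.2 117.5 153.5] yaw -5.7 q6 17.5 w 58.2 gf 30.0 F [-0.2  0.6 -2.1] M [-0.047  0.022  0.006]
t 23.85 p [501.2 117.5 153.6] yaw -5.7 q6 17.5 w 57.8 gf 30.0 F [-0.   0.  -2.2] M [-0.046  0.128 -0.031]
```

View pics/c8.png

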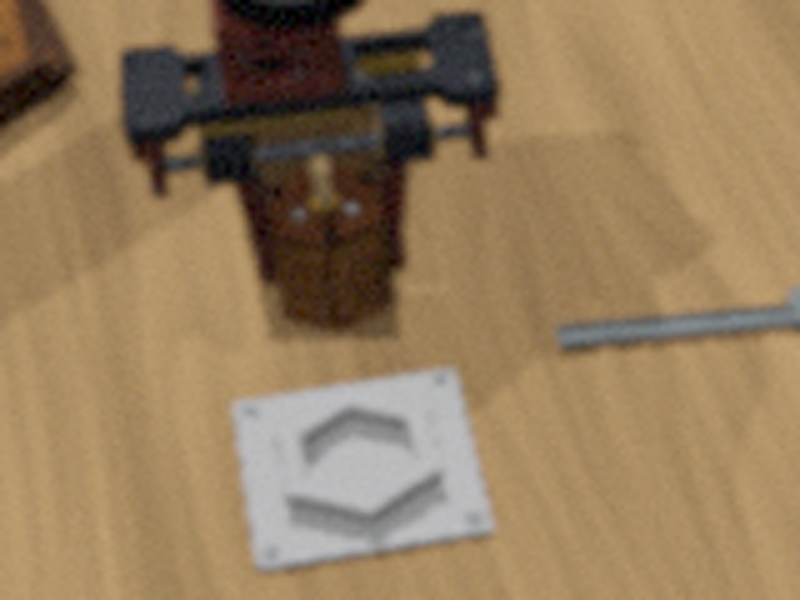

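The picture shows the box held level by its walls (about 325,250), the nest empty below (370,470) and the key free. The measured load is 2.2 N, about the box's weight, and the underside is at about 133 mm.

```bash
python3 -c "
from h import *
print(ticket.close_job())"
```

```text
the job is handed in; nothing more can be done
None
```

The key is wound to its stop (the turning moment rose to 0.8 N m there), and the box is held still and level by its walls, underside about 13 cm above the bench. The job is handed in, but no verdict came back.

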